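Change over to the next flip-cap sample

TASK

Get the bench ready to pick out the next sample, the blue one: press the red vial's cap, which was left open, fully shut, and only then flick the blue vial's cap open, well past upright, so that the two never stand open together. Gently lay the magnetic pick-up rod level in both notches of its rest with its square grip between them, without dropping it. Keep the yellow and grey caps shut and leave the other things on the bench where they are.

Things in the scene. Friction and masses are not known exactly. Their poses are not given: they have to be found in the camera images.
- rack: white plastic rack, 62 x 236 mm, rails 48 mm high, fixed to the bench. Origin under its centre, y along the row. Four clear upright sample vials with red, blue, yellow and grey flip caps and bands are clipped in it (they do not lift out) in a row at y = -87, -29, 29 and 87 mm, in any order
- red_vial: the vial with the red cap and band; all four are alike: 29 mm diameter, rim 72 mm above the bench; cap a disc 33 mm across, 7 mm thick, hinged at the vial's back, thumb tab at its front. Hinge 19 mm behind the vial's axis, 76 mm above the bench; top of a shut cap at 79.5 mm. Origin under the vial, 8 mm above the bench
- blue_vial: the vial with the blue cap and band, like the red one
- red_cap (a joint): angle of the red cap about its hinge: 0 fully shut, grows as it opens, stop at 2.3. This one starts open (1.7 to 2.1). All caps turn stiffly (0.04 N m, about 1 N at the tab), stay where they are left and have no catch: shut means pressed down to the stop
- red_tab (a point): grip point of the red cap's thumb tab, moving with the cap: on the tab's mid-line and mid-thickness, 11 mm out from the cap's edge and 5 mm from the tab's free end. The tab is 10 mm wide (along the hinge), 5 mm thick, stands out 16 mm. x points from the tab towards the hinge, y along the hinge, z out of the cap's top
- red_hinge (a point): the hinge of the red cap, a fixed point on the middle of the hinge axis; y lies along the hinge, x points level away from the vial (the shut tab points to -x, and lies 46.5 mm from the hinge in -x and 0.5 mm above it), z up
- blue_cap (a joint): angle of the blue cap about its hinge: 0 fully shut, grows as it opens, stop at 2.3. Starts shut; this is the one to open
- blue_tab (a point): grip point of the blue cap's thumb tab, moving with the cap: on the tab's mid-line and mid-thickness, 11 mm out from the cap's edge and 5 mm from the tab's free end. The tab is 10 mm wide (along the hinge), 5 mm thick, stands out 16 mm. x points from the tab towards the hinge, y along the hinge, z out of the cap's top
- blue_hinge (a point): the hinge of the blue cap, a fixed point on the middle of the hinge axis; y lies along the hinge, x points level away from the vial (the shut tab points to -x, and lies 46.5 mm from the hinge in -x and 0.5 mm above it), z up
- yellow_cap (a joint): angle of the yellow cap, 0 shut; leave shut
- white_cap (a joint): angle of the grey cap, 0 shut; leave shut
- rod: magnetic pick-up rod, 160 mm long, about 80 g, lying on the bench: round steel 12 mm in diameter with a black square grip 14 x 14 mm and 50 mm long round its middle, orange tail at -x, brass tip at +x. Origin at its very middle, on the axis (7 mm above the bench as it lies); x along the rod
- rest: the rod's rest, fixed: dark base 130 x 52 x 6 mm, two aluminium posts 10 mm thick at x = -50 and +50 mm, each with a 90-degree V notch at its top, 31 mm wide at the mouth; bottoms 38 mm, mouths 53.5 mm above the bench. A rod lying in both has its axis 46.5 mm up, along x over y = 0. Origin under its centre, x along the row of notches
- puck_black: loose black mounted specimen, a disc 30 mm across and 16 mm high; origin under its centre; leave alone
- puck_green: loose green mounted specimen, a disc 30 mm across and 16 mm high; origin under its centre; leave alone
- puck_amber: loose amber mounted specimen, a disc 30 mm across and 16 mm high; origin under its centre; leave alone
- dish: loose shallow glass dish, 90 mm across, 16 mm high; origin under its centre; leave alone
- wash: loose white jar with a red lid, 54 mm across, 62 mm high; origin under its centre; leave alone
There are look-alikes about, which are no part of the job. Of the things shaped like the rod, the steel one is meant.

How it is judged:
By the outcome, as a careful person would: the job done as asked, in the order asked, and still so for the second after the job is handed in, with the robot touching nothing.
It also fails if it takes over 72 s, if anything falls off the work surface, if the arm or the gripper's body presses on something with over 40 N, if the wrist force passes 120 N, or if a joint passes its speed limit or range.

ROBOT

A 6-joint arm with a two-finger parallel gripper is mounted at the origin on the work surface. World frame = base frame: x ahead of the robot, y to its left, z up, the work surface at z = 0. Lengths are in mm, angles in degrees, forces in N, time in s.
With the tool pointing down it reaches from about 300 to 850 mm from the base axis. Payload 4.2 kg.
Tool frame: the origin (TCP) lies midway between the tips of the shut fingers; the grasp point (between the pads) lies 19 mm behind it; z points along the fingers, y is the line along which they close (so a half turn about z gives the same grasp; the last joint's range is limited). The gripper opens to 91 mm and grips with 3 to 60 N. Pads are 32 mm wide; open, the fingers measure 118 mm over their backs; the gripper's body (76 mm by 178 mm) begins 60 mm behind the grasp point.
Start: joints at [66.463, 18.312, 89.639, -0, 72.044, -1.146], TCP at [219.037, 531.663, 213.976] pointing down, gripper open.
Joint ranges: [-177.97, 177.97], [-48.28, 115.42], [12.27, 149.76], [-77.06, 257.06], [2.81, 150.46], [-146.56, 146.56]. Speed limits (degrees/s): [147.25, 147.25, 180, 180, 180, 180].

INTERFACE

Orientations are given as [roll, pitch, yaw] about the fixed x, y, z axes, in that order (R = Rz(yaw) Ry(pitch) Rx(roll)).
In Python, from workcell import env gives the robot as it stands.
- The arm moves only by the tool send_rows, never from a script. Its argument "steps" is a list that holds one entry, the list of rows, each a list of 5 numbers: the shift along the tool's x, y, z scaled (see below), then the turn about the tool's z scaled (see below), then the opening, from 0 (shut) to 1 (fully open). In form: [[[dx, dy, dz, yaw, fingers], ...]]. A call has 1 to 5 rows; each row shifts and turns the commanded pose from where the row before left it, along the tool's axes as they then stand; what a row does not reach is not made up. The controller multiplies each number of a shift by 0.04 m and each number of a turn by 0.12 rad. A row lasts 1/12 s, in which the tool goes at most 41.7 mm and 7.16 degrees, less where a joint would pass 70% of its speed; a pose out of reach is approached as far as the arm can. A call with a number of a shift or a turn outside -1 to 1 is refused whole. A call with a gripper value outside its range is refused whole. The fingers move at their own pace and stop on an object; "squeeze" is the grip in N (left out, the last holds). Time passes only in rows, so rows that do not move let the fingers close. It gives the time, the measured TCP pose, the force, the opening and the grip force at its end, in the units of the state.
- env.state(): the state, without advancing time (a new reading comes with each control period).
- env.grab_frame(name): name is "side" or "top" or "wrist"; returns a dict with "pixels" (384x512x3 uint8, red, green, blue), "depth" (384x512 float32, mm along the optical axis (not along the pixel's ray), 0 where there is no reading), "intrinsics" (3x3 intrinsics, pixels), "cam_to_world" (4x4, takes a point from camera to world coordinates). Camera axes: x right, y down, z forward; pixel columns grow to the right and rows downward; lengths in mm; the calibration is good to about 2 mm. A picture is of the moment at which its call begins.
- env.job_done(): hands the job in; it is judged then, once.
The state is a dict: "time_s": time; "qpos": joint angles; "qvel": joint speeds; "effort": joint torques, N m; "ee_pos": TCP position; "ee_rot": TCP orientation; "force": force on the tool from outside, world axes, zero at the start; "torque": the same for the moment, N m; "gripper_width": finger opening in mm; "gripper_force": force on a finger pad.
Only numpy, scipy, OpenCV 4.12 (cv2) and the standard library are available. Lean on these libraries where they do the work, as an engineer would, in place of code of your own. Each camera call takes 0.05 s, during which the arm holds its last target. There are 200 camera calls.

## Working session

There is one attempt and no reset: what is moved stays moved. The work goes in short steps, Python scripts to look and compute and a tool call to move; the robot and the scene stay as the last step left them, time stands still between calls to the robot, and variables do not carry over. Pictures are saved under pics/ and viewed, at most 10 in all, crops included, and the job is handed in when it is done.

Besides the shell and the picture viewer there is one more tool, called after ">>>" by a JSON object that holds its "op" and its "data". send_rows: Moves the arm, as the interface text tells. Shifts and turns lie within -1 to 1; 1 stands for 0.04 m of shift or 0.12 rad of turn. Its arguments: {"type":"object","properties":{"steps":{"type":"array"},"squeeze":{"type":"number"}},"required":["steps"]}

```bash
ls; mkdir -p pics; python3 - <<'E'
from workcell import env
import cv2, numpy as np
print(env.state())
for n in("top","side"):
    f=env.grab_frame(n); np.savez(f"{n}0.npz",**f)
    print(n,f["intrinsics"].tolist(),np.round(f["cam_to_world"],3).tolist())
    cv2.imwrite(f"pics/{n}0.png",cv2.resize(f["pixels"][:,:,::-1],(800,600),interpolation=cv2.INTER_CUBIC))
E
```

```text
pics
{'time_s': 0.0, 'qpos': array([ 6.64640958e+01,  1.83508360e+01,  8.97061398e+01, -2.66195630e-03,
        7.20443461e+01, -1.14722820e+00]), 'qvel': array([ 0.1517806 ,  0.02232894, -0.01753916,  0.0311234 , -0.01399902,
       -0.02081708]), 'effort': array([ 6.42352443e-04, -4.12470782e+01, -2.31976497e+01,  7.27433665e-02,
        4.58260160e-02, -1.38695286e-04]), 'ee_pos': array([218.83252365, 531.18067919, 213.13016414]), 'ee_rot': array([-1.79898648e+02,  5.01722557e-04,  1.57612147e+02]), 'force': array([-0.65183099, -0.40637363,  0.1707204 ]), 'torque': array([ 0.00248511, -0.02111826, -0.02272828]), 'gripper_force': 0.0, 'gripper_width': 91.69690696415076}
top [[469.93452467242923, 0.0, 255.07359302257362], [0.0, 469.93452467242923, 195.74418593837748], [0.0, 0.0, 1.0]] [[0.039, -0.973, 0.227, 219.164], [-0.999, -0.04, 0.002, -53.282], [0.007, -0.226, -0.974, 1488.531], [0.0, 0.0, 0.0, 1.0]]
side [[495.3161636045832, 0.0, 250.66730317522763], [0.0, 495.3161636045832, 186.80745310062633], [0.0, 0.0, 1.0]] [[-0.998, -0.057, 0.028, 498.651], [-0.062, 0.75, -0.658, 794.66], [0.016, -0.659, -0.752, 1040.624], [0.0, 0.0, 0.0, 1.0]]
```

View pics/top0.png

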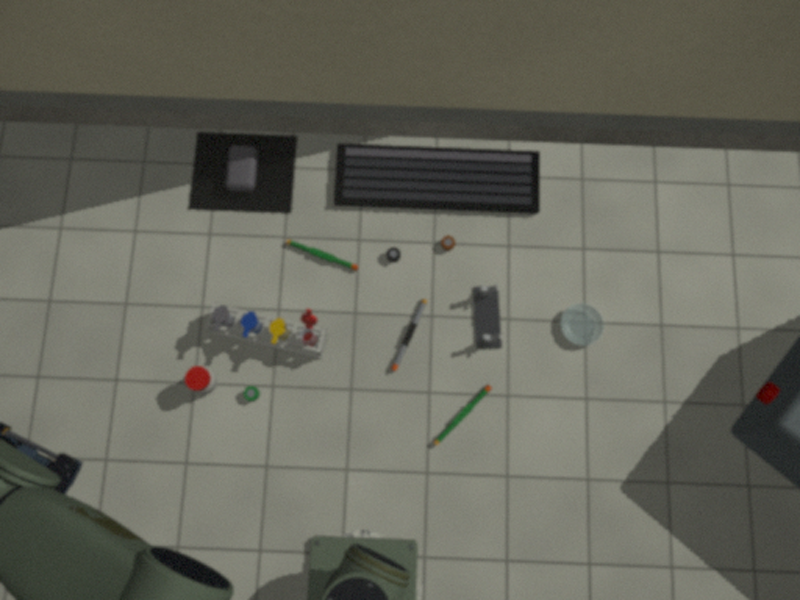

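View pics/side0.png

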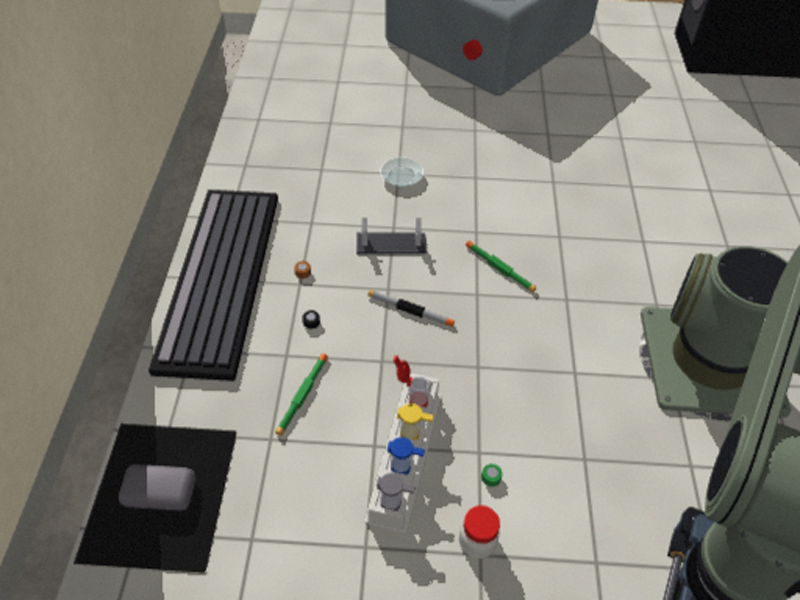

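The top view (800x600 pixels) shows:
- **Rack:** at (265,330), with caps in the order grey (222,316), blue (250,322), yellow (277,328) and red (309,318, open). The tabs face the robot.
- **Rod candidates:** green (320,256), green (461,415) and a grey steel one with a black grip (408,335). The steel one fits the description. In the side view it is at (410,307).
- **Rest:** at (486,317).

Next I measure coarsely from both views and confirm the rod in a crop.

```bash
cat > h.py <<'E'
import numpy as np, cv2
def load(n): return dict(np.load(n+".npz"))
def grab(n,s):
    from workcell import env
    f=env.grab_frame(n); np.savez(s+".npz",**f); return f
def ray(f,uv):
    uv=np.atleast_2d(np.asarray(uv,float)); T=f["cam_to_world"]
    d=np.c_[uv,np.ones(len(uv))]@np.linalg.inv(f["intrinsics"]).T@T[:3,:3].T
    return T[:3,3],d
def plane(f,uv,z):
    o,d=ray(f,uv); return o+d*((z-o[2])/d[:,2])[:,None]
def proj(f,P):
    P=np.atleast_2d(P); T=np.linalg.inv(f["cam_to_world"]); p=(P@T[:3,:3].T+T[:3,3])@f["intrinsics"].T
    return p[:,:2]/p[:,2:]
def tri(obs):
    """obs: [(frame,uv),...] -> least-squares point, worst ray miss (mm)"""
    A=np.zeros((3,3));b=np.zeros(3);L=[]
    for f,uv in obs:
        o,d=ray(f,uv); d=d[0]/np.linalg.norm(d[0]); M=np.eye(3)-np.outer(d,d); A+=M;b+=M@o;L.append((M,o))
    p=np.linalg.solve(A,b); return p,max(np.linalg.norm(M@(p-o)) for M,o in L)
HSV=dict(red=[((0,130,60),(6,255,255)),((172,130,60),(180,255,255))],orange=[((7,150,100),(17,255,255))],
 blue=[((108,120,50),(125,255,255))],yellow=[((22,140,90),(34,255,255))],green=[((50,100,40),(80,255,255))])
def blobs(f,col,roi=None,amin=6):
    h=cv2.cvtColor(f["pixels"],cv2.COLOR_RGB2HSV)
    m=sum(cv2.inRange(h,np.array(a),np.array(b)) for a,b in HSV[col])
    if roi:
        k=np.zeros_like(m);x0,y0,x1,y1=roi;k[y0:y1,x0:x1]=1;m=m*k
    n,lab,st,c=cv2.connectedComponentsWithStats(m)
    return [(np.round(c[i],1),st[i,4],st[i,:4].tolist()) for i in range(1,n) if st[i,4]>=amin]
E
python3 - <<'E'
from h import *
for n in("top","side"):
    f=load(n+"0")
    for c in("red","orange","blue","yellow"):
        print(n,c,[(b[0].tolist(),int(b[1])) for b in blobs(f,c)])
t,s=load("top0"),load("side0")
c1=cv2.resize(t["pixels"][175:255,230:340,::-1],(550,400),interpolation=cv2.INTER_CUBIC)
cv2.imwrite("pics/rodcrop.png",c1)
E
```

```text
top red [([197.5, 203.9], 54), ([196.5, 215.3], 12), ([125.8, 242.0], 189), ([491.9, 251.5], 112)]
top orange [([252.2, 234.8], 6), ([311.8, 248.2], 6)]
top blue [([158.9, 206.0], 88)]
top yellow [([177.0, 210.5], 103)]
side red [([302.0, 31.3], 123), ([257.4, 237.0], 122), ([271.8, 258.3], 6), ([307.9, 335.3], 433)]
side orange [([300.0, 156.2], 10), ([193.0, 171.9], 22), ([287.4, 206.1], 19), ([206.8, 228.4], 13)]
side blue [([258.0, 286.8], 203), ([259.9, 301.2], 9)]
side yellow [([263.9, 264.9], 183)]
```

View pics/rodcrop.png

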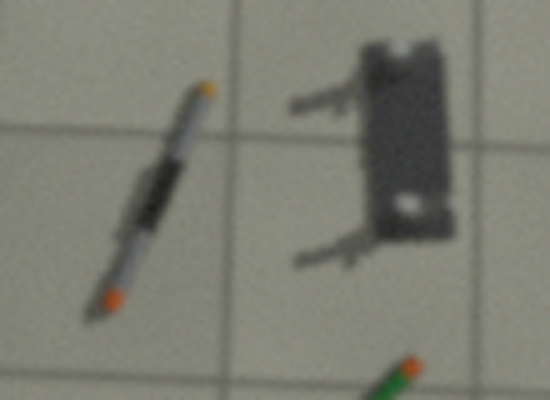

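The crop shows the steel rod with its black grip at (158,195), orange tail at (113,300) and brass tip at (207,88). The rest is at (408,140) with bright posts at (400,50) and (408,203). This is the rod that is meant. Now the coarse positions, so I can bring the wrist camera over.

```bash
python3 - <<'E'
from h import *
from workcell import env
t,s=load("top0"),load("side0")
for n,a,b in(("blue",[158.9,206],[258,286.8]),("yellow",[177,210.5],[263.9,264.9]),("redcap",[197.5,203.9],[257.4,237]),("tail",[252.2,234.8],[287.4,206.1])):
    print(n,tri([(t,a),(s,b)]))
cr=lambda x,y:[230+x/5-.4,175+y/5-.4]
print("rod",plane(t,[cr(113,300),cr(158,195),cr(207,88)],7).round(1).tolist())
print("rest posts",plane(t,[cr(400,50),cr(408,203)],50).round(1).tolist())
w=grab("wrist","w0"); T=w["cam_to_world"]; st=env.state()
from scipy.spatial.transform import Rotation as R
Rt=R.from_euler("xyz",st["ee_rot"],degrees=True).as_matrix()
print("K",w["intrinsics"].round(1).tolist(),"cam in tool",(Rt.T@(T[:3,3]-st["ee_pos"])).round(1),(Rt.T@T[:3,:3]).round(3).tolist(), "toolx",Rt[:,0].round(3),Rt[:,1].round(3))
E
```

```text
blue (array([501.98052206, 242.27489601,  77.99501668]), np.float64(1.0078211686857097))
yellow (array([490.85440948, 185.68487831,  78.37316772]), np.float64(0.3125686752660775))
redcap (array([509.81273921, 122.34204231,  96.55083705]), np.float64(0.6969792326326278))
tail (array([435.54866541, -46.55899534,   9.23899272]), np.float64(0.3740071020112244))
rod [[436.9, -46.6, 7.0], [505.9, -72.7, 7.0], [577.8, -101.9, 7.0]]
rest posts [[597.1, -221.7, 50.0], [498.9, -228.0, 50.0]]
K [[281.6, 0.0, 259.1], [0.0, 281.6, 187.6], [0.0, 0.0, 1.0]] cam in tool [  69.2    0.  -170.8] [[-0.001, -0.97, -0.243], [1.0, -0.001, -0.003], [0.002, -0.243, 0.97]] toolx [-0.925  0.381  0.   ] [ 0.381  0.925 -0.001]
```

>>> {"op": "send_rows", "data": {"steps": [[[0,0,0,-0.82,0],[0,0,0,-0.82,0],[-0.69,-0.64,0.16,0,0],[-0.69,-0.64,0.16,0,0],[-0.69,-0.64,0.16,0,0]]]}}

```text
time_s: 0.57
ee_pos: [285.7, 439.4, 194.1]
ee_rot: [-180.0, 0.0, 169.0]
force: [0.5, -0.4, 0.1]
gripper_width: 61.0
gripper_force: 0.0
```

>>> {"op": "send_rows", "data": {"steps": [[[-0.69,-0.64,0.16,0,0],[-0.69,-0.64,0.16,0,0],[-0.69,-0.64,0.16,0,0],[-0.69,-0.64,0.16,0,0],[-0.69,-0.64,0.16,0,0]]]}}

```text
time_s: 0.98
ee_pos: [396.8, 286.5, 162.4]
ee_rot: [180.0, -0.0, 168.9]
force: [0.3, 0.7, -0.0]
gripper_width: 27.4
gripper_force: 0.0
```

>>> {"op": "send_rows", "data": {"steps": [[[-0.69,-0.64,0.16,0,0],[-0.69,-0.64,0.16,0,0],[0,0,0,0,0],[0,0,0,0,0],[0,0,0,0,0]]]}}

```text
time_s: 1.4
ee_pos: [440.2, 227.5, 149.9]
ee_rot: [180.0, -0.0, 168.8]
force: [-0.2, 0.0, -0.6]
gripper_width: 0.5
gripper_force: 0.0
```

```bash
python3 - <<'E'
from h import *
f=grab("wrist","w1")
cv2.imwrite("pics/w1.png",cv2.resize(f["pixels"][:,:,::-1],(800,600),interpolation=cv2.INTER_CUBIC))
from workcell import env
s=env.state();print(s["time_s"],s["ee_pos"],s["ee_rot"],s["force"])
E
```

```text
1.45 [440.01097394 228.02712763 150.04133572] [ 1.79973914e+02 -1.99293625e-02  1.68921879e+02] [-0.97948563  0.08846548  0.11713023]
```

View pics/w1.png

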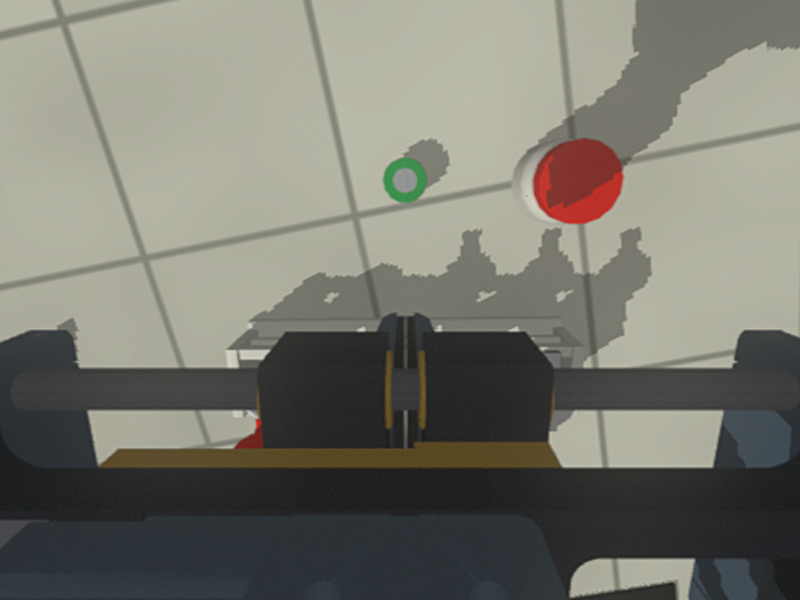

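The wrist view looks toward the robot side of the tool. The gripper hides the rack, with the green puck at (405,180) and the jar at (578,180). I'll move the tool beyond the rack and take two views with a baseline along the row.

>>> {"op": "send_rows", "data": {"steps": [[[-0.8,0.5,-0.2,0,0],[-0.8,0.5,-0.2,0,0],[-0.8,0,-0.2,0,0],[-0.8,0,-0.2,0,0],[-0.8,0,0,0,0]]]}}

```text
time_s: 1.87
ee_pos: [606.5, 238.2, 184.1]
ee_rot: [179.9, 0.2, 169.1]
force: [0.3, 0.8, 0.5]
gripper_width: 0.4
gripper_force: 0.0
```

>>> {"op": "send_rows", "data": {"steps": [[[0,0,0,0,0],[0,0,0,0,0],[0,0,0,0,0]]]}}

```text
time_s: 2.12
ee_pos: [603.7, 237.0, 181.6]
ee_rot: [-180.0, -0.1, 169.0]
force: [0.2, 0.1, -0.6]
gripper_width: 0.2
gripper_force: 0.0
```

```bash
python3 - <<'E'
from h import *
f=grab("wrist","w2")
E
```

>>> {"op": "send_rows", "data": {"steps": [[[0,-0.8,0,0,0],[0,-0.8,0,0,0],[0,0,0,0,0],[0,0,0,0,0],[0,0,0,0,0]]]}}

```text
time_s: 2.58
ee_pos: [592.2, 173.8, 182.5]
ee_rot: [179.9, 0.0, 168.9]
force: [-0.2, 0.2, 1.2]
gripper_width: 0.5
gripper_force: 0.0
```

```bash
python3 - <<'E'
from h import *
f=grab("wrist","w3")
cv2.imwrite("pics/w3.png",cv2.resize(f["pixels"][:,:,::-1],(800,600),interpolation=cv2.INTER_CUBIC))
for n in("w2","w3"):
    g=load(n); print(n,g["cam_to_world"][:3,3])
    for c in("red","blue","yellow"): print(c,[(b[0].tolist(),int(b[1]),b[2]) for b in blobs(g,c,amin=15)])
E
```

```text
w2 [536.161213   250.44058074 352.56645435]
red [([132.8, 87.8], 77, [130, 80, 7, 16]), ([153.4, 93.0], 68, [146, 80, 12, 24]), ([113.9, 115.6], 870, [94, 101, 41, 33])]
blue [([246.3, 80.1], 1255, [229, 46, 35, 60])]
yellow [([183.2, 80.7], 1329, [166, 47, 36, 60]), ([206.8, 94.8], 25, [202, 86, 8, 17])]
w3 [524.27199718 187.2042866  353.38762217]
red [([196.5, 87.2], 233, [189, 78, 16, 20]), ([211.5, 95.9], 18, [206, 88, 9, 15]), ([186.9, 114.5], 799, [169, 100, 37, 33])]
blue [([315.6, 79.0], 1281, [298, 45, 36, 60])]
yellow [([252.8, 79.6], 1290, [236, 46, 35, 60])]
```

View pics/w3.png

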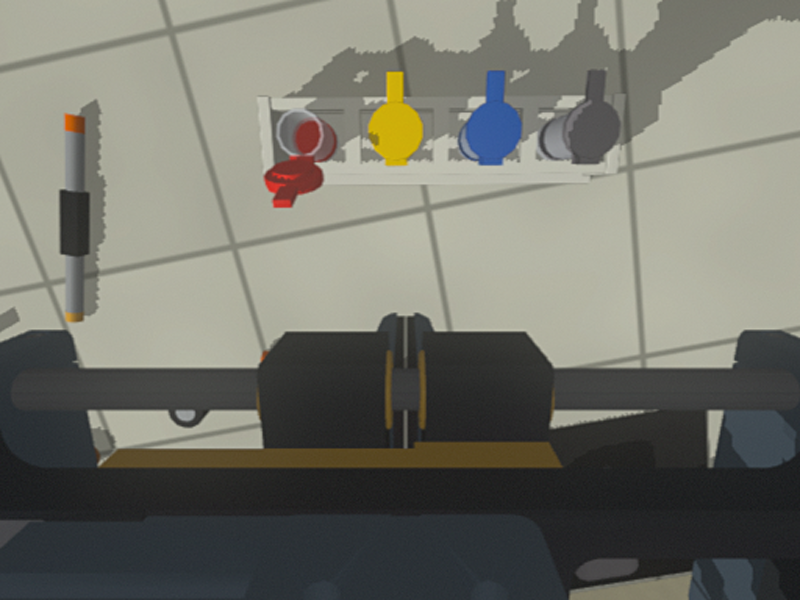

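The wrist view (800x600) shows the red cap open, leaning back at (293,180) with its tab at (284,202). The yellow (395,130), blue (492,130) and grey (595,128) caps are shut, with their tabs up the picture toward the robot. The rod is at (75,217). Now I triangulate.

```bash
cat >> h.py <<'E'
def mask(f,col,roi):
    h=cv2.cvtColor(f["pixels"],cv2.COLOR_RGB2HSV)
    m=sum(cv2.inRange(h,np.array(a),np.array(b)) for a,b in HSV[col]); k=np.zeros_like(m)
    x0,y0,x1,y1=roi;k[y0:y1,x0:x1]=255; return m&k
def discs(f,col,roi):
    """centre of the cap's disc (opened mask) and end of the tab (top rows)"""
    m=mask(f,col,roi); o=cv2.morphologyEx(m,cv2.MORPH_OPEN,cv2.getStructuringElement(cv2.MORPH_ELLIPSE,(19,19)))
    M=cv2.moments(o,True); c=np.array([M["m10"],M["m01"]])/M["m00"]
    ys,xs=np.nonzero(m); y0=ys.min(); return c,np.array([xs[ys<y0+6].mean(),y0-.5]),2*np.sqrt(M["m00"]/np.pi)
E
python3 - <<'E'
from h import *
a,b=load("w2"),load("w3"); t,s=load("top0"),load("side0")
D={}
for c,ra,rb in(("blue",(222,40,270,110),(292,40,340,110)),("yellow",(160,40,203,110),(230,40,278,110))):
    A=discs(a,c,ra);B=discs(b,c,rb)
    D[c]=tri([(a,A[0]),(b,B[0])])[0]
    print(c,"disc",tri([(a,A[0]),(b,B[0])]),"tabend",tri([(a,A[1]),(b,B[1])]),A[2],B[2])
    print("  onplane79.5",plane(a,A[0],79.5).round(1),plane(b,B[0],79.5).round(1), "tab end", plane(a,A[1],79).round(1),plane(b,B[1],79).round(1))
# red cap: pixel hull extents
for n,f,r in(("w2",a,(90,98,140,136)),("w3",b,(165,98,212,136))):
    m=mask(f,"red",r); ys,xs=np.nonzero(m)
    print(n,"tab end px",[xs[ys>ys.max()-3].mean(),ys.max()], "rect",cv2.minAreaRect(np.c_[xs,ys].astype(np.float32)))
    for y in range(ys.min(),ys.max()+1,3): q=xs[ys==y]; print(y,q.min(),q.max(),end="; ")
    print()
E
```

```text
blue disc (array([504.49353577, 244.01408469,  77.16699531]), np.float64(0.14217589758782606)) tabend (array([472.45337403, 249.94137257,  77.87158502]), np.float64(0.09763480200295388)) 36.05520177692258 36.09049811604256
  onplane79.5 [[504.6 244.1  79.5]] [[504.8 243.5  79.5]] tab end [[472.6 250.   79. ]] [[472.8 249.7  79. ]]
yellow disc (array([493.88034901, 187.1667873 ,  78.57116509]), np.float64(0.03246864768723355)) tabend (array([461.64538201, 192.7621741 ,  76.2262754 ]), np.float64(0.07264753669163342)) 37.03078435139837 36.56366395715726
  onplane79.5 [[494.  187.4  79.5]] [[494.  187.2  79.5]] tab end [[462.3 193.4  79. ]] [[462.3 192.7  79. ]]
w2 tab end px [np.float64(100.35135135135135), np.int64(133)] rect ((113.09945678710938, 115.26325225830078), (24.03512954711914, 48.464820861816406), 62.59242630004883)
101 118 133; 104 113 134; 107 103 132; 110 100 133; 113 96 134; 116 96 134; 119 96 132; 122 98 126; 125 98 113; 128 95 110; 131 94 107; 
w3 tab end px [np.float64(180.34285714285716), np.int64(132)] rect ((190.5476531982422, 111.60446166992188), (26.572265625, 49.09113693237305), 54.1623420715332)
98 211 211; 101 185 208; 104 179 199; 107 175 203; 110 171 205; 113 169 205; 116 170 205; 119 171 203; 122 173 197; 125 177 188; 128 175 186; 131 175 186;
```

The geometry checks out: disc centre to tab end is 32.6 mm (expected 32.5), vial spacing is 57.8 mm (expected 58), and the height is about 78 mm. The red hinge should be near (502,127,76). Now I close the red cap: go behind it, sweep toward the robot, then press down.

```bash
python3 - <<'E'
from h import *
a,b=load("w2"),load("w3")
print("red tab end",tri([(a,[100.4,133]),(b,[180.3,132])]))
h=np.array([502,126.8,76]);ex=np.array([.983,-.184,0])
for th in(1.7,1.9,2.1):
    P=h-ex*51.5*np.cos(th)+[0,0,51.5*np.sin(th)]; print(th,P.round(1),proj(a,P).round(1),proj(b,P).round(1))
E
```

```text
red tab end (array([523.38466947, 122.57200528, 122.94983017]), np.float64(0.08072284419178209))
1.7 [508.5 125.6 127.1] [[ 95.  113.5]] [[177.6 112.3]]
1.9 [518.4 123.7 124.7] [[ 98.5 126.6]] [[179.5 125.4]]
2.1 [527.6 122.  120.5] [[103.1 138.2]] [[181.8 137. ]]
```

>>> {"op": "send_rows", "data": {"steps": [[[0.12,-0.79,0,0,0],[0.12,-0.79,0,0,0],[0,0,0.67,0,0],[0,0,0.67,0,0],[0,0,0.67,0,0]]]}}

```text
time_s: 3.05
ee_pos: [571.6, 113.6, 101.4]
ee_rot: [179.9, 0.1, 168.9]
force: [0.0, 0.4, 0.1]
gripper_width: 0.5
gripper_force: 0.0
```

>>> {"op": "send_rows", "data": {"steps": [[[0,0,0,0,0],[0,0,0,0,0]]]}}

```text
time_s: 3.22
ee_pos: [570.5, 113.6, 100.7]
ee_rot: [-180.0, -0.2, 169.0]
force: [-0.1, -0.2, 0.5]
gripper_width: 0.4
gripper_force: 0.0
```

The red tab end at (523,123,123) gives an angle of about 2.0 rad and agrees with the hinge position. Sweeping it toward shut.

>>> {"op": "send_rows", "data": {"steps": [[[0.46,0,0,0,0],[0.46,0,0,0,0],[0.46,0,0,0,0],[0.46,0,0,0,0],[0.46,0,0,0,0]]]}}

```text
time_s: 3.63
ee_pos: [482.9, 131.7, 104.2]
ee_rot: [179.8, 0.4, 168.9]
force: [1.5, 0.7, -0.2]
gripper_width: 0.7
gripper_force: 0.5
```

>>> {"op": "send_rows", "data": {"steps": [[[0,0,0,0,0],[0,0,0.15,0,0],[0,0,0.15,0,0],[0,0,0.1,0,0],[0,0,0.1,0,0]]]}}

```text
time_s: 4.05
ee_pos: [481.7, 130.5, 81.0]
ee_rot: [180.0, -0.0, 168.9]
force: [-0.4, 1.0, 1.0]
gripper_width: 0.7
gripper_force: 0.7
```

>>> {"op": "send_rows", "data": {"steps": [[[0,0,0.04,0,0],[0,0,0,0,0],[0,0,0,0,0]]]}}

```text
time_s: 4.3
ee_pos: [481.5, 130.4, 79.8]
ee_rot: [180.0, 0.0, 168.9]
force: [-0.8, 0.6, 1.4]
gripper_width: 0.4
gripper_force: 1.1
```

>>> {"op": "send_rows", "data": {"steps": [[[0,0,0.05,0,0],[0,0,0,0,0],[0,0,0,0,0]]]}}

```text
time_s: 4.55
ee_pos: [481.5, 130.4, 79.6]
ee_rot: [180.0, 0.1, 168.9]
force: [-3.5, -0.4, 15.6]
gripper_width: 0.5
gripper_force: 7.6
```

>>> {"op": "send_rows", "data": {"steps": [[[0,0,0.04,0,0],[0,0,0,0,0],[0,0,0,0,0]]]}}

```text
time_s: 4.8
ee_pos: [481.5, 130.4, 79.4]
ee_rot: [180.0, 0.1, 168.9]
force: [-6.2, -1.1, 25.6]
gripper_width: 0.4
gripper_force: 12.9
```

The red cap is pressed shut: a hard stop at z = 79.5 with 25 N. Next is the blue tab. I'll pinch its sides near the fingertips, with the pads clear of the disc.

>>> {"op": "send_rows", "data": {"steps": [[[0,0,-0.9,0,0],[0,0,-0.9,0,0.31],[0.215,0.72,0,0,0.31],[0.215,0.72,0,0,0.31],[0.215,0.72,0,0,0.31]]]}}

```text
time_s: 5.22
ee_pos: [472.8, 220.8, 148.8]
ee_rot: [180.0, 0.1, 168.8]
force: [-0.7, 0.7, -0.5]
gripper_width: 24.2
gripper_force: 0.0
```

>>> {"op": "send_rows", "data": {"steps": [[[0.215,0.72,0,0,0.31],[0,0,0,0,0.31],[0,0,0,0,0.31],[0,0,0,0,0.31]]]}}

```text
time_s: 5.55
ee_pos: [469.3, 249.5, 147.8]
ee_rot: [-179.9, -0.0, 168.9]
force: [-0.4, -0.0, -0.4]
gripper_width: 28.7
gripper_force: 0.0
```

```bash
python3 - <<'E'
from h import *
from workcell import env
f=grab("top","t1"); g=grab("side","s1")
for n,q in(("top",f),("side",g)): print(n,[(b[0].tolist(),int(b[1]),b[2]) for b in blobs(q,"red")])
s=env.state(); d=np.array([470.1,250.3,71])-s["ee_pos"]; y=np.deg2rad(s["ee_rot"][2])
X=np.array([np.cos(y),np.sin(y),0]);Y=np.array([np.sin(y),-np.cos(y),0])
print(s["ee_pos"],s["ee_rot"],s["gripper_width"],"units",d@X/40,d@Y/40,-d[2]/40)
E
```

```text
top [([195.5, 214.6], 102, [191, 208, 10, 16]), ([491.4, 251.1], 130, [484, 245, 15, 13])]
side [([302.0, 31.3], 122, [296, 25, 13, 13]), ([308.0, 335.3], 429, [297, 323, 23, 25])]
[469.48135162 249.02089357 148.00782085] [-1.79955460e+02 -2.53258912e-02  1.68825748e+02] 28.20265362776973 units -0.008975943473206693 0.03436869016603912 1.9251955213092522
```

>>> {"op": "send_rows", "data": {"steps": [[[0,0.03,0.6,0,0.31],[0,0,0.6,0,0.31],[0,0,0.45,0,0.31],[0,0,0.27,0,0.31],[0,0,0,0,0.31]]]}}

```text
time_s: 6.07
ee_pos: [468.2, 249.2, 69.2]
ee_rot: [-179.8, -0.2, 168.8]
force: [0.1, 0.2, -0.2]
gripper_width: 28.3
gripper_force: 0.0
```

>>> {"op": "send_rows", "data": {"steps": [[[0,0,0,0,0],[0,0,0,0,0],[0,0,0,0,0],[0,0,0,0,0],[0,0,0,0,0]]], "squeeze": 8}}

```text
time_s: 6.48
ee_pos: [470.4, 251.0, 72.5]
ee_rot: [180.0, 0.1, 168.9]
force: [0.4, -3.2, 2.4]
gripper_width: 10.0
gripper_force: 8.0
```

The pinch holds on a 10.0 mm width, which is the tab width. Now I swing it along the arc about the hinge.

>>> {"op": "send_rows", "data": {"steps": [[[-0.04,0,-0.29,0,0],[-0.11,0,-0.27,0,0],[-0.18,0,-0.23,0,0],[-0.23,0,-0.18,0,0],[0,0,0,0,0]]]}}

```text
time_s: 6.9
ee_pos: [492.3, 246.8, 112.1]
ee_rot: [180.0, 0.0, 168.9]
force: [-4.6, -1.9, 6.5]
gripper_width: 9.5
gripper_force: 8.0
```

```bash
python3 - <<'E'
from h import *
f=grab("side","s2"); print([(b[0].tolist(),int(b[1]),b[2]) for b in blobs(f,"blue")])
im=f["pixels"][225:345,210:330,::-1]; cv2.imwrite("pics/s2.png",cv2.resize(im,(600,600),interpolation=cv2.INTER_CUBIC))
E
```

```text
[([259.8, 301.1], 8, [257, 299, 6, 4])]
```

View pics/s2.png

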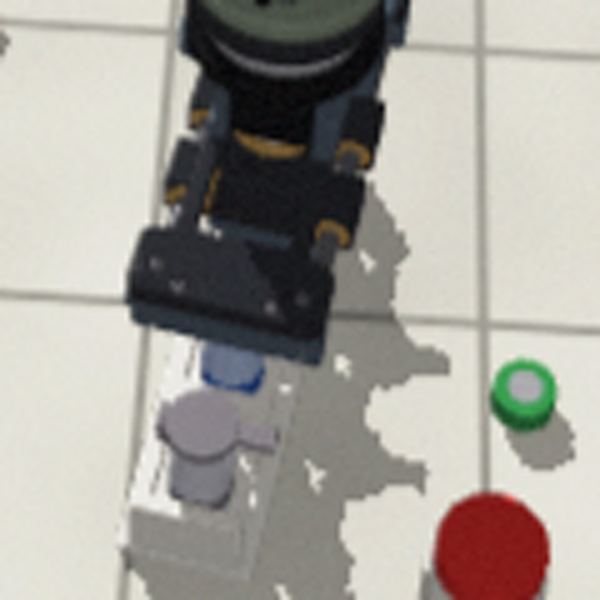

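The gripper hides the blue cap at (230,330). The vial band at (233,370) shows, and the grip holds at 9.5 mm. I'll continue the arc.

>>> {"op": "send_rows", "data": {"steps": [[[-0.27,0,-0.11,0,0],[-0.29,0,-0.04,0,0],[-0.29,0,0.04,0,0],[-0.27,0,0.11,0,0],[0,0,0,0,0]]]}}

```text
time_s: 7.37
ee_pos: [538.4, 238.0, 111.1]
ee_rot: [179.9, 0.3, 168.9]
force: [2.9, -2.5, 4.9]
gripper_width: 9.7
gripper_force: 8.0
```

>>> {"op": "send_rows", "data": {"steps": [[[0,0,0,0,0.25],[0,0,0,0,0.25],[0,0,-0.8,0,0.25],[0.5,0,-0.8,0,0.25],[0.9,0,0,0,0]]]}}

```text
time_s: 7.78
ee_pos: [485.5, 251.1, 179.6]
ee_rot: [179.5, 0.6, 168.8]
force: [0.8, 2.0, 0.2]
gripper_width: 18.7
gripper_force: 0.0
```

>>> {"op": "send_rows", "data": {"steps": [[[1,0,0,0,0],[1,0,0,0,0],[0.4,0,0,0,0],[0,0,0,0,0]]]}}

```text
time_s: 8.12
ee_pos: [382.4, 267.8, 174.3]
ee_rot: [-180.0, -0.1, 169.1]
force: [-0.7, -0.7, 0.2]
gripper_width: 0.5
gripper_force: 0.0
```

```bash
python3 - <<'E'
from h import *
from workcell import env
f=grab("side","s3"); print([(b[0].tolist(),int(b[1]),b[2]) for b in blobs(f,"blue")])
g=grab("top","t3"); print([(b[0].tolist(),int(b[1]),b[2]) for b in blobs(g,"blue")])
for th in(1.6,1.8,2.0,2.2):
    h=np.array([523.2,240.4,76]);ex=np.array([.983,-.184,0]); P=h-ex*51.5*np.cos(th)+[0,0,51.5*np.sin(th)]
    print(th,P.round(0),proj(f,P).round(1),proj(g,P).round(1))
print(env.state()["ee_pos"])
im=f["pixels"][225:345,210:330,::-1]; im2=g["pixels"][165:245,120:220,::-1]
cv2.imwrite("pics/s3.png",np.hstack([cv2.resize(im,(400,400)),cv2.resize(im2,(400,400))]))
E
```

```text
[([245.3, 279.2], 125, [240, 270, 12, 19]), ([259.8, 301.1], 8, [257, 299, 6, 4])]
[([160.5, 196.3], 39, [157, 193, 8, 8])]
1.6 [525. 240. 127.] [[247.6 273.3]] [[157.  195.5]]
1.8 [535. 238. 126.] [[242.9 272.6]] [[158.  192.3]]
2.0 [544. 236. 123.] [[238.5 272.4]] [[159.1 189.5]]
2.2 [553. 235. 118.] [[234.5 272.7]] [[160.2 187.1]]
[386.61692644 268.12436023 174.64471275]
```

View pics/s3.png

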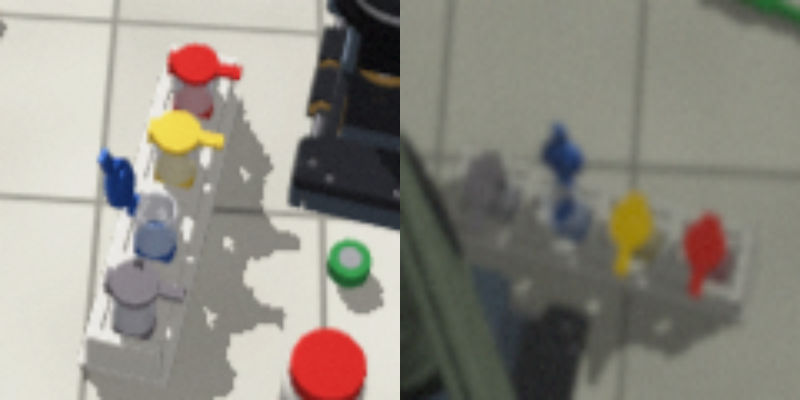

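The red cap is shut, with its disc flat at (193,62) in the left crop, and blue stands open leaning back at (118,180), about 1.9 rad. I'll nudge it a bit further from the front.

>>> {"op": "send_rows", "data": {"steps": [[[-0.6,-0.05,0.75,0,0],[-0.7,0,0.7,0,0],[-0.5,0,0.4,0,0],[-0.5,0,0,0,0],[-0.5,0,0,0,0]]]}}

```text
time_s: 8.63
ee_pos: [498.0, 243.0, 98.2]
ee_rot: [-179.9, -0.1, 168.8]
force: [0.5, 0.5, 0.0]
gripper_width: 0.8
gripper_force: 0.0
```

>>> {"op": "send_rows", "data": {"steps": [[[-0.3,0,0,0,0],[-0.25,0,0,0,0],[0,0,0,0,0],[0,0,0,0,0]]]}}

```text
time_s: 8.97
ee_pos: [518.0, 239.7, 100.2]
ee_rot: [180.0, 0.0, 168.8]
force: [-0.2, -0.4, -0.3]
gripper_width: 0.3
gripper_force: 0.0
```

>>> {"op": "send_rows", "data": {"steps": [[[-0.12,0,0,0,0],[0,0,0,0,0]]]}}

```text
time_s: 9.13
ee_pos: [522.1, 239.0, 100.7]
ee_rot: [180.0, 0.0, 168.9]
force: [-0.7, 0.7, 1.0]
gripper_width: 0.2
gripper_force: 0.2
```

```bash
python3 - <<'E'
from h import *
from workcell import env
f=grab("side","s4"); print([(b[0].tolist(),int(b[1]),b[2]) for b in blobs(f,"blue")]); print(env.state()["ee_pos"],env.state()["force"])
E
```

```text
[([259.6, 301.5], 8, [257, 300, 5, 3])]
[522.03149805 239.07848077 100.6769328 ] [ 0.1128859   0.07867983 -0.36506907]
```

>>> {"op": "send_rows", "data": {"steps": [[[-0.1,0,0,0,0],[-0.07,0,0,0,0],[0,0,0,0,0]]]}}

```text
time_s: 9.43
ee_pos: [525.0, 238.3, 100.2]
ee_rot: [-180.0, -0.5, 168.8]
force: [-10.1, 2.6, 5.2]
gripper_width: 0.6
gripper_force: 5.4
```

>>> {"op": "send_rows", "data": {"steps": [[[0.8,0,0,0,0],[0.8,0,-0.5,0,0],[0.8,0,-0.5,0,0],[0.8,0,0,0,0],[0.4,0,0,0,0]]]}}

```text
time_s: 9.85
ee_pos: [385.2, 265.8, 141.5]
ee_rot: [179.9, 0.0, 169.0]
force: [-0.2, -0.9, 0.0]
gripper_width: 0.7
gripper_force: 0.0
```

```bash
python3 - <<'E'
from h import *
from workcell import env
f=grab("side","s5"); print([(b[0].tolist(),int(b[1]),b[2]) for b in blobs(f,"blue")])
g=grab("top","t5"); print([(b[0].tolist(),int(b[1]),b[2]) for b in blobs(g,"blue")]); print(env.state()["ee_pos"])
E
```

```text
[([242.4, 279.4], 167, [233, 271, 19, 18]), ([259.9, 301.2], 9, [257, 299, 6, 4])]
[([160.9, 194.5], 50, [157, 189, 8, 12])]
[385.58630433 265.45207664 140.6061812 ]
```

Blue is now against its back stop (about 2.2 to 2.3 rad). On to the rod: raise, then go beyond the rod and rest for two wrist views.

>>> {"op": "send_rows", "data": {"steps": [[[-0.3,-0.3,-0.75,0,0],[-0.3,-0.3,-0.75,0,0.5],[-0.7,-0.66,0,0,0.5],[-0.7,-0.66,0,0,0.5],[-0.7,-0.66,0,0,0.5]]]}}

```text
time_s: 10.37
ee_pos: [476.3, 141.7, 200.8]
ee_rot: [180.0, 0.2, 168.9]
force: [0.4, 1.0, 0.2]
gripper_width: 24.0
gripper_force: 0.0
```

>>> {"op": "send_rows", "data": {"steps": [[[-0.7,-0.66,0,0,0.5],[-0.7,-0.66,0,0,0.5],[-0.7,-0.66,0,0,0.5],[-0.7,-0.66,0,0,0.5],[-0.7,-0.66,0,0,0.5]]]}}

```text
time_s: 10.78
ee_pos: [587.8, -16.3, 199.6]
ee_rot: [-180.0, 0.0, 168.8]
force: [0.4, -0.1, 0.5]
gripper_width: 45.5
gripper_force: 0.0
```

>>> {"op": "send_rows", "data": {"steps": [[[-0.7,-0.66,0,0,0.5],[-0.7,-0.66,0,0,0.5],[-0.7,-0.66,0,0,0.5],[0,0,0,0,0.5],[0,0,0,0,0.5]]]}}

```text
time_s: 11.2
ee_pos: [654.1, -110.1, 198.5]
ee_rot: [-180.0, -0.1, 168.7]
force: [-0.8, 1.3, -0.6]
gripper_width: 45.6
gripper_force: 0.0
```

```bash
python3 - <<'E'
from h import *
grab("wrist","w6")
E
```

>>> {"op": "send_rows", "data": {"steps": [[[0,-0.9,0,0,0.5],[0,-0.9,0,0,0.5],[0,0,0,0,0.5],[0,0,0,0,0.5],[0,0,0,0,0.5]]]}}

```text
time_s: 11.67
ee_pos: [638.8, -176.7, 200.4]
ee_rot: [180.0, -0.0, 168.9]
force: [1.1, 0.0, -0.0]
gripper_width: 45.6
gripper_force: 0.0
```

```bash
python3 - <<'E'
from h import *
from workcell import env
f=grab("wrist","w7"); e=load("w6"); print(env.state()["qpos"].round(1))
for g in(e,f): print([(b[0].tolist(),int(b[1])) for b in blobs(g,"orange")])
cv2.imwrite("pics/w67.png",np.hstack([e["pixels"][:260,80:480,::-1],f["pixels"][:260,80:480,::-1]]))
E
```

```text
[-16.4  26.8  78.3   0.   75.  -95.4]
[([379.7, 139.2], 100), ([239.9, 213.2], 180)]
[([431.7, 141.5], 116), ([286.8, 214.7], 120)]
```

View pics/w67.png

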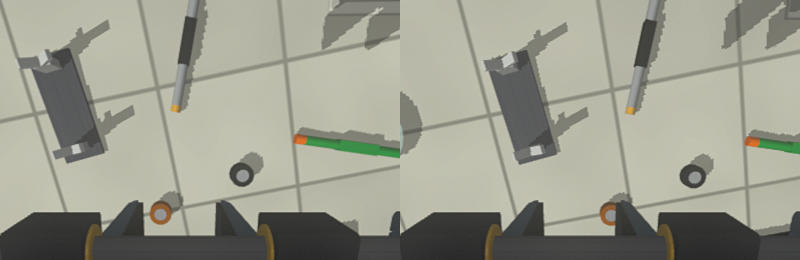

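The two wrist views show the rest at left (65,105), with posts at (45,60) and (75,152) in the first. The rod grip is at (188,40) and its brass tip at (175,107). The amber puck at (160,213) and black puck at (241,174) are clear of both. Now I measure the grip and rest, rays onto planes plus triangulation.

```bash
python3 - <<'E'
from h import *
e,f=load("w6"),load("w7")
G={}
for n,g,r,rr in(("w6",e,(255,5,285,75),(90,30,200,175)),("w7",f,(305,5,345,80),(155,30,265,175))):
    hsv=cv2.cvtColor(g["pixels"],cv2.COLOR_RGB2HSV); v=hsv[...,2]
    m=np.zeros_like(v); x0,y0,x1,y1=r; m[y0:y1,x0:x1]=(v[y0:y1,x0:x1]<75)*255
    n_,lab,st,c=cv2.connectedComponentsWithStats(m); i=1+np.argmax(st[1:,4]); ys,xs=np.nonzero(lab==i)
    P=plane(g,np.c_[xs,ys],14)[:,:2].astype(np.float32); R=cv2.minAreaRect(P); print(n,"grip on z14",R); print("   nbr V inside",np.percentile(v[y0:y1,x0:x1],[5,20,50]))
    G[n]=cv2.minAreaRect(np.c_[xs,ys].astype(np.float32))[0]
    # brass tip end
    h=hsv; b=cv2.inRange(h,np.array((12,100,90)),np.array((28,255,255))); b[:95]=0;b[:, :r[0]-30]=0;b[:, r[1+1]+10:]=0; b[125:]=0
    ys,xs=np.nonzero(b); G[n+"t"]=[xs.mean(),ys.mean()]; print("  tip",G[n+"t"],len(xs),plane(g,G[n+"t"],9).round(1))
    # base: dark grey, lower than 40
    x0,y0,x1,y1=rr; sub=g["pixels"][y0:y1,x0:x1].astype(int); d=g["depth"]
    yy,xx=np.mgrid[y0:y1,x0:x1]; o,dd=ray(g,np.c_[xx.ravel(),yy.ravel()]); P=o+dd*d[y0:y1,x0:x1].ravel()[:,None]
    z=P[:,2]; 
    for lo,hi in((4,9),(36,57)):
        q=P[(z>lo)&(z<hi)]; R=cv2.minAreaRect(q[:,:2].astype(np.float32)); print("  depth z",lo,hi,len(q),R,)
    q=P[(z>36)&(z<57)]; 
    far=q[:,0]>548
    for s in(q[far],q[~far]): print("   post n",len(s),s.min(0).round(1),s.max(0).round(1),s.mean(0).round(1), "lowest", s[s[:,2]<43][:,:2].mean(0).round(1))
print("grip tri",tri([(e,G["w6"]),(f,G["w7"])]),"tip tri",tri([(e,G["w6t"]),(f,G["w7t"])]))
c=lambda g,x,y:cv2.resize(g["pixels"][y:y+140,x:x+93,::-1],(398,600),interpolation=cv2.INTER_CUBIC)
cv2.imwrite("pics/rest.png",np.hstack([c(e,95,35),c(f,160,35)]))
E
```

```text
w6 grip on z14 ((504.0750732421875, -71.3282241821289), (12.150312423706055, 49.09062957763672), 68.37348175048828)
   nbr V inside [ 66.  69. 126.]
  tip [np.float64(255.19298245614036), np.float64(108.12280701754386)] 57 [[574.5 -99.6   9. ]]
  depth z 4 9 3911 ((547.8554077148438, -231.40985107421875), (129.86436462402344, 52.67783737182617), 3.785602569580078)
  depth z 36 57 731 ((547.5918579101562, -231.579833984375), (110.45508575439453, 38.389286041259766), 4.181000232696533)
   post n 293 [ 591.7 -247.    37.8] [ 603.6 -208.8   54.8] [ 597.8 -229.3   47.4] lowest [ 597.6 -229.3]
   post n 438 [ 491.6 -254.4   36.1] [ 504.4 -215.8   55.1] [ 498.8 -235.9   46.9] lowest [ 499.3 -236. ]
w7 grip on z14 ((504.2917785644531, -72.83611297607422), (14.07315444946289, 49.526947021484375), 68.38462829589844)
   nbr V inside [ 65.   88.8 161. ]
  tip [np.float64(310.0), np.float64(110.11864406779661)] 59 [[ 574.8 -100.2    9. ]]
  depth z 4 9 3733 ((547.862060546875, -231.54153442382812), (130.12799072265625, 52.16921615600586), 3.9464221000671387)
  depth z 36 57 711 ((547.806884765625, -231.64903259277344), (110.38459777832031, 38.14788055419922), 3.9117863178253174)
   post n 299 [ 591.6 -247.1   36.5] [ 603.6 -209.1   55. ] [ 597.7 -228.6   47.2] lowest [ 597.6 -228.7]
   post n 412 [ 491.9 -254.2   36.1] [ 504.5 -216.3   54.6] [ 498.6 -235.4   47. ] lowest [ 499.  -235.3]
grip tri (array([502.20971319, -70.66332519,   6.2241472 ]), np.float64(0.2176732506590336)) tip tri (array([574.6236844 , -99.69245955,   6.58010038]), np.float64(0.20165454850011372))
```

View pics/rest.png

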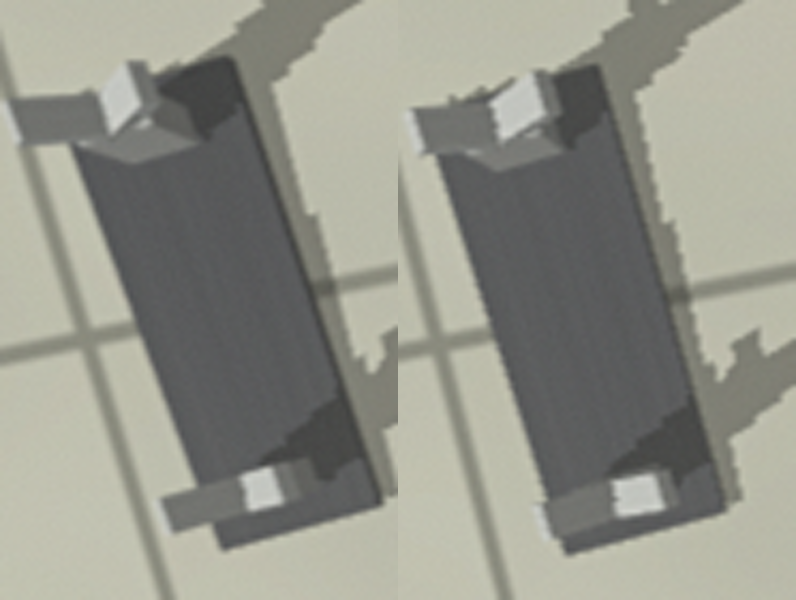

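```bash
cat >> h.py <<'E'
def go(x,y,z,yaw):
    """turn first (units), then shift in the turned tool axes (units)"""
    from workcell import env
    s=env.state(); t=(s["ee_rot"][2]-yaw+180)%360-180; d=np.array([x,y,z])-s["ee_pos"]; a=np.deg2rad(yaw)
    X=np.array([np.cos(a),np.sin(a),0]);Y=np.array([np.sin(a),-np.cos(a),0])
    print("turn",round(np.deg2rad(t)/.12,3),"shift",(np.array([d@X,d@Y,-d[2]])/40).round(3),"at",s["ee_pos"].round(1),s["ee_rot"].round(1))
E
python3 - <<'E'
from h import *
e,f=load("w6"),load("w7")
L=lambda x,y:[95+x/4.28-.4,35+y/4.286-.4]; R=lambda x,y:[160+(x-398)/4.28-.4,35+y/4.286-.4]
print("near notch",tri([(e,L(104,115)),(f,R(492,115))]),"far notch",tri([(e,L(243,490)),(f,R(613,497))]))
print(plane(e,[L(104,115),L(243,490)],38).round(1).tolist(),plane(f,[R(492,115),R(613,497)],38).round(1).tolist())
go(504.3,-72.3,60,158.5)
E
```

```text
near notch (array([ 496.43161719, -236.43821423,   35.32728603]), np.float64(0.8223210604517983)) far notch (array([ 596.88246125, -228.17097355,   37.94093787]), np.float64(0.3070759918944639))
[[498.0, -235.4, 38.0], [596.6, -228.1, 38.0]] [[496.2, -235.7, 38.0], [597.2, -228.2, 38.0]]
turn 1.521 shift [4.085 1.186 3.512] at [ 638.9 -176.3  200.5] [180.   0. 169.]
```

The notch bottoms triangulate to (496.4,-236.4,35) and (596.9,-228.2,38). That agrees with the 130x52 base rectangle at centre (547.8,-231.5), yaw 3.9°. The grip is at (504.3,-72.3), yaw -21.5°, height about 7. Going to the rod.

>>> {"op": "send_rows", "data": {"steps": [[[0,0,0,0.76,0.5],[0,0,0,0.76,0.5],[0.68,0.2,0.58,0,0.5],[0.68,0.2,0.58,0,0.5],[0.68,0.2,0.58,0,0.5]]]}}

```text
time_s: 12.13
ee_pos: [571.4, -123.4, 130.2]
ee_rot: [180.0, 0.1, 158.5]
force: [0.5, -0.1, 0.8]
gripper_width: 45.3
gripper_force: 0.0
```

>>> {"op": "send_rows", "data": {"steps": [[[0.68,0.2,0.58,0,0.5],[0.68,0.2,0.58,0,0.5],[0.68,0.2,0.58,0,0.5],[0,0,0,0,0.5],[0,0,0,0,0.5]]]}}

```text
time_s: 12.55
ee_pos: [502.4, -70.9, 60.1]
ee_rot: [-180.0, -0.2, 158.6]
force: [1.4, 0.7, 0.6]
gripper_width: 45.7
gripper_force: 0.0
```

```bash
python3 - <<'E'
from h import *
go(504.3,-72.3,4,158.5)
E
```

```text
turn 0.018 shift [-0.057 -0.016  1.402] at [502.4 -70.9  60.1] [-180.    -0.2  158.6]
```

>>> {"op": "send_rows", "data": {"steps": [[[-0.05,-0.02,0.4,0,0.5],[0,0,0.4,0,0.5],[0,0,0.3,0,0.5],[0,0,0.2,0,0.5],[0,0,0.1,0,0.5]]]}}

```text
time_s: 12.97
ee_pos: [507.6, -74.5, 5.0]
ee_rot: [180.0, 0.1, 158.5]
force: [-0.9, -0.5, -0.0]
gripper_width: 45.5
gripper_force: 0.0
```

>>> {"op": "send_rows", "data": {"steps": [[[0,0,0,0,0.5],[0,0,0,0,0.5]]]}}

```text
time_s: 13.13
ee_pos: [507.3, -74.7, 5.7]
ee_rot: [180.0, 0.1, 158.4]
force: [0.1, 0.3, -0.7]
gripper_width: 45.8
gripper_force: 0.0
```

>>> {"op": "send_rows", "data": {"steps": [[[0,0,0,0,0.1],[0,0,0,0,0.1],[0,0,0,0,0.1],[0,0,0,0,0.1],[0,0,0,0,0.1]]], "squeeze": 20}}

```text
time_s: 13.55
ee_pos: [506.6, -74.6, 5.4]
ee_rot: [180.0, 0.0, 158.4]
force: [-0.5, 0.2, 1.0]
gripper_width: 15.0
gripper_force: 0.2
```

```bash
python3 - <<'E'
from h import *
go(547.8,-231.6,90,183.95)
E
```

```text
turn -3.712 shift [-0.758 -3.986 -2.115] at [506.6 -74.6   5.4] [180.    0.  158.4]
```

>>> {"op": "send_rows", "data": {"steps": [[[0,0,0,0,0],[0,0,0,0,0],[0,0,0,0,0]]]}}

```text
time_s: 13.8
ee_pos: [506.6, -74.6, 5.4]
ee_rot: [180.0, 0.0, 158.4]
force: [0.2, 0.7, 3.0]
gripper_width: 14.0
gripper_force: 20.0
```

>>> {"op": "send_rows", "data": {"steps": [[[0,0,-0.4,0,0],[0,0,-0.6,0,0],[0,0,-0.6,0,0],[0,0,-0.6,0,0],[0,0,0,0,0]]]}}

```text
time_s: 14.22
ee_pos: [509.3, -75.2, 97.2]
ee_rot: [179.9, 0.5, 158.4]
force: [0.0, -1.3, -0.7]
gripper_width: 13.7
gripper_force: 20.0
```

>>> {"op": "send_rows", "data": {"steps": [[[0,0,0,-0.62,0],[0,0,0,-0.62,0],[0,0,0,-0.62,0],[0,0,0,-0.62,0],[0,0,0,-0.62,0]]]}}

```text
time_s: 14.63
ee_pos: [505.6, -74.6, 92.1]
ee_rot: [180.0, -0.1, 180.0]
force: [-0.3, 0.0, -0.3]
gripper_width: 13.8
gripper_force: 20.0
```

>>> {"op": "send_rows", "data": {"steps": [[[0,0,0,-0.62,0],[0,0,0,0,0],[0,0,0,0,0]]]}}

```text
time_s: 14.88
ee_pos: [505.9, -74.6, 92.3]
ee_rot: [180.0, -0.1, -176.1]
force: [0.3, -0.5, -0.8]
gripper_width: 14.0
gripper_force: 20.0
```

```bash
python3 - <<'E'
from h import *
go(550.8,-231.4,93,183.95)
E
```

```text
turn -0.007 shift [-0.851 -3.989 -0.017] at [505.9 -74.6  92.3] [ 1.800e+02 -1.000e-01 -1.761e+02]
```

>>> {"op": "send_rows", "data": {"steps": [[[-0.17,-0.8,0,0,0],[-0.17,-0.8,0,0,0],[-0.17,-0.8,0,0,0],[-0.17,-0.8,0,0,0],[-0.17,-0.8,0,0,0]]]}}

```text
time_s: 15.3
ee_pos: [551.5, -233.2, 92.6]
ee_rot: [180.0, -0.0, -176.1]
force: [0.4, -0.1, -0.9]
gripper_width: 14.2
gripper_force: 20.0
```

>>> {"op": "send_rows", "data": {"steps": [[[0,0,0,0,0],[0,0,0,0,0],[0,0,0,0,0]]]}}

```text
time_s: 15.55
ee_pos: [550.7, -231.4, 92.4]
ee_rot: [179.9, -0.1, -176.1]
force: [-0.5, 0.3, -1.0]
gripper_width: 13.9
gripper_force: 20.0
```

```bash
python3 - <<'E'
from h import *
go(550.8,-231.4,44.9,183.95)
# check the held rod: ends seen by top and side (orange tail blob), near z 94
w=grab("wrist","w8"); t=grab("top","t8"); s=grab("side","s8")
for n,g in(("wrist",w),("top",t),("side",s)): print(n,[(b[0].tolist(),int(b[1]),b[2]) for b in blobs(g,"orange",amin=4)])
ex=np.array([np.cos(np.deg2rad(3.95)),np.sin(np.deg2rad(3.95)),0])
tail=np.array([547.8,-231.6,94])-75*ex; tip=np.array([547.8,-231.6,94])+75*ex
for n,g in(("wrist",w),("top",t),("side",s)): print(n,"expect tail",proj(g,tail).round(1),"tip",proj(g,tip).round(1))
E
```

```text
turn -0.004 shift [-2.000e-03 -1.000e-03  1.187e+00] at [ 550.7 -231.4   92.4] [ 1.799e+02 -1.000e-01 -1.761e+02]
wrist [([268.3, 13.8], 269, [259, 3, 20, 23]), ([258.5, 101.6], 433, [249, 91, 20, 22])]
top [([226.2, 170.6], 5, [225, 170, 3, 2])]
side [([277.4, 132.6], 15, [276, 131, 4, 4]), ([300.0, 156.2], 10, [299, 155, 3, 4]), ([192.8, 171.8], 24, [189, 168, 9, 7]), ([206.8, 228.4], 13, [205, 227, 4, 4])]
wrist expect tail [[258.7 101.4]] tip [[259.1 323.8]]
top expect tail [[315.8 221. ]] tip [[313.  173.1]]
side expect tail [[277.  133.7]] tip [[223.5 133.3]]
```

The held rod is level and aligned over the rest: the tail is seen at (258.5,101.6) and expected at (258.7,101.4) in the wrist view, and the side view agrees within about 1 px. I lower it gently.

>>> {"op": "send_rows", "data": {"steps": [[[0,0,0.35,0,0],[0,0,0.35,0,0],[0,0,0.25,0,0],[0,0,0.1,0,0],[0,0,0,0,0]]]}}

```text
time_s: 16.12
ee_pos: [550.8, -231.0, 50.1]
ee_rot: [179.9, -0.1, -176.0]
force: [-0.4, 0.2, -0.4]
gripper_width: 13.3
gripper_force: 20.0
```

>>> {"op": "send_rows", "data": {"steps": [[[0,0,0.04,0,0],[0,0,0.04,0,0],[0,0,0.03,0,0],[0,0,0,0,0],[0,0,0,0,0]]]}}

```text
time_s: 16.53
ee_pos: [551.6, -231.9, 47.0]
ee_rot: [-180.0, 0.0, -176.0]
force: [-0.0, -0.5, -0.2]
gripper_width: 13.7
gripper_force: 20.0
```

>>> {"op": "send_rows", "data": {"steps": [[[0,0,0.03,0,0],[0,0,0,0,0],[0,0,0,0,0]]]}}

```text
time_s: 16.78
ee_pos: [551.5, -231.9, 45.5]
ee_rot: [180.0, 0.0, -176.0]
force: [-0.6, 0.0, -1.2]
gripper_width: 14.1
gripper_force: 20.0
```

>>> {"op": "send_rows", "data": {"steps": [[[0,0,0.025,0,0],[0,0,0,0,0],[0,0,0,0,0]]]}}

```text
time_s: 17.03
ee_pos: [551.7, -231.7, 44.8]
ee_rot: [180.0, 0.0, -176.0]
force: [-0.0, 1.9, 2.2]
gripper_width: 14.0
gripper_force: 20.0
```

>>> {"op": "send_rows", "data": {"steps": [[[0,0,0.025,0,0],[0,0,0,0,0],[0,0,0,0,0]]]}}

```text
time_s: 17.28
ee_pos: [551.7, -231.8, 44.7]
ee_rot: [-180.0, 0.0, -176.0]
force: [-1.6, 1.4, 8.1]
gripper_width: 13.7
gripper_force: 20.0
```

Contact came at z = 44.8, right at the expected seat. I unload, release and rise.

>>> {"op": "send_rows", "data": {"steps": [[[0,0,-0.02,0,0],[0,0,0,0,0],[0,0,0,0,0.2],[0,0,0,0,0.3],[0,0,0,0,0.4]]], "squeeze": 5}}

```text
time_s: 17.7
ee_pos: [551.4, -232.0, 43.9]
ee_rot: [180.0, -0.0, -176.0]
force: [0.3, -0.7, -0.2]
gripper_width: 28.7
gripper_force: 0.0
```

>>> {"op": "send_rows", "data": {"steps": [[[0,0,0,0,0.4],[0,0,0,0,0.4],[0,0,-0.4,0,0.4],[0,0,-0.7,0,0.4],[0,0,-0.9,0,0.4]]]}}

```text
time_s: 18.12
ee_pos: [549.7, -231.2, 122.6]
ee_rot: [179.8, -0.3, -176.0]
force: [0.7, -0.6, -0.5]
gripper_width: 36.5
gripper_force: 0.0
```

>>> {"op": "send_rows", "data": {"steps": [[[0,0,-0.9,0,0.4],[0,0,-0.9,0,0.4],[-0.9,0,0,0,0.4],[-0.9,0,0,0,0.4],[-0.9,0,0,0,0.4]]]}}

```text
time_s: 18.53
ee_pos: [660.5, -224.5, 198.0]
ee_rot: [-179.9, 0.1, -176.0]
force: [0.8, -0.3, 1.0]
gripper_width: 36.3
gripper_force: 0.0
```

>>> {"op": "send_rows", "data": {"steps": [[[-0.5,0,0,0,0.4],[0,0,0,0,0.4],[0,0,0,0,0.4],[0,0,0,0,0.4]]]}}

```text
time_s: 18.87
ee_pos: [678.2, -222.9, 195.8]
ee_rot: [180.0, -0.1, -176.0]
force: [0.5, -0.3, -1.3]
gripper_width: 36.5
gripper_force: 0.0
```

```bash
python3 - <<'E'
from h import *
w=grab("wrist","w9"); t=grab("top","t9"); s=grab("side","s9")
ex=np.array([np.cos(np.deg2rad(3.95)),np.sin(np.deg2rad(3.95)),0])
g=w; d=g["depth"]; yy,xx=np.mgrid[0:384:1,0:512:1]; o,dd=ray(g,np.c_[xx.ravel(),yy.ravel()]); P=o+dd*d.ravel()[:,None]
u=(P-[547.8,-231.6,0])@ex; v=(P-[547.8,-231.6,0])@np.array([-ex[1],ex[0],0])
for lo in range(-80,80,16):
    k=(u>lo)&(u<lo+16)&(abs(v)<9)&(P[:,2]>30)&(P[:,2]<70); 
    if k.any(): print(lo,k.sum(),"ztop",np.percentile(P[k,2],90).round(1),"v",v[k].mean().round(1),v[k].min().round(1),v[k].max().round(1))
a=cv2.resize(w["pixels"][:250,130:390,::-1],(400,385)); b=cv2.resize(s["pixels"][120:345,180:330,::-1],(400,600)); 
b[:]=b; im=np.zeros((600,800,3),np.uint8); im[:385,:400]=a; im[:,400:]=b; im[385:,:400]=cv2.resize(t["pixels"][150:250,120:310,::-1],(400,215)); cv2.imwrite("pics/fin.png",im)
for c in("blue","yellow","red"): print(c,[(b[0].tolist(),int(b[1]),b[2]) for b in blobs(s,c)])
E
```

```text
-64 91 ztop 52.7 v 0.0 -8.6 8.5
-48 265 ztop 52.8 v -0.0 -8.9 9.0
-32 218 ztop 54.2 v -0.0 -6.6 6.6
-16 237 ztop 54.6 v -0.0 -6.7 6.7
0 236 ztop 54.6 v -0.1 -6.8 6.8
16 211 ztop 54.3 v -0.1 -6.9 6.8
32 192 ztop 52.7 v 0.3 -8.2 8.2
48 197 ztop 52.9 v 0.2 -8.3 8.2
64 157 ztop 53.0 v 0.2 -5.0 6.1
blue [([242.4, 279.4], 168, [233, 271, 19, 18]), ([259.8, 301.1], 8, [257, 299, 6, 4])]
yellow [([263.5, 264.9], 183, [254, 259, 23, 13])]
red [([302.0, 31.3], 124, [296, 25, 13, 13]), ([269.2, 244.4], 174, [260, 238, 22, 13]), ([307.9, 335.3], 436, [297, 323, 23, 25])]
```

View pics/fin.png

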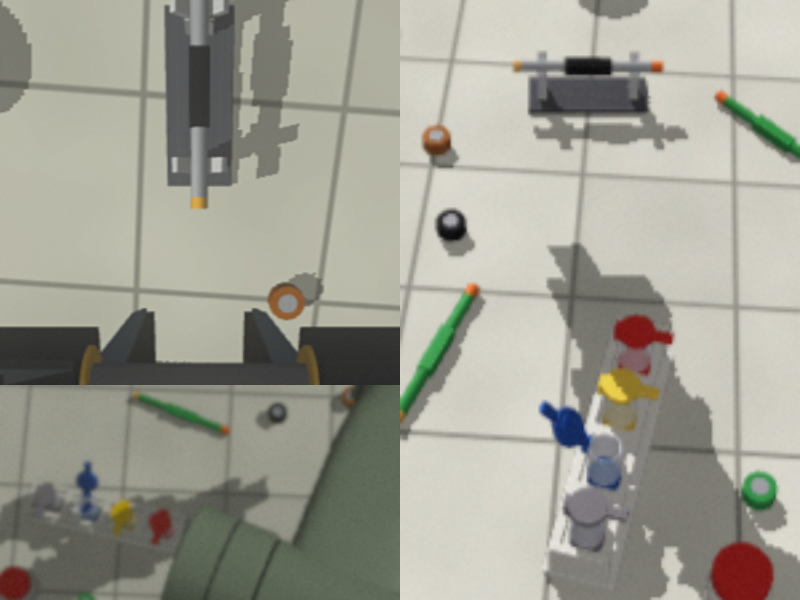

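The rod lies level in both notches: its top is at 52.7 to 53.0 along the whole length and it is centred to 0.3 mm, with the grip between the posts at (588,66). Red, yellow and grey are shut, blue is open well back at (565,425), and the pucks and jar are where they were. Handing in.

```bash
python3 -c "
from workcell import env
print(env.job_done())"
```

```text
the job is handed in; nothing more can be done
None
```

The job is handed in: red was pressed shut first, then blue was opened to its back stop, and the rod lies level in both notches of its rest, with the other caps still shut and nothing else on the bench seen to have moved.

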